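# Fill the small roll, then hold its hot crown over it in the tongs

### The arm

A 6-joint arm with a two-finger parallel gripper is mounted at the origin on a cart in front of the work surface, level with it; the furniture and walls round the work are solid. World frame = base frame: x ahead of the robot, y to its left, z up, the work surface at z = 0. Lengths are in mm, angles in rad, forces in N, time in s.
With the tool pointing down it reaches from about 250 to 775 mm from the base axis. Payload 4 kg.
Tool frame: the origin (TCP) lies midway between the tips of the shut fingers; the grasp point (between the pads) lies 19 mm behind it; z points along the fingers, y is the line along which they close (so a half turn about z gives the same grasp; the last joint's range is limited). The gripper opens to 94 mm and grips with 3 to 60 N. Pads are 16 mm wide; open, the fingers measure 119 mm over their backs; the gripper's body (75 mm by 177 mm) begins 78 mm behind the grasp point.
Start: joints at [1.148, 0.087, 1.371, -0, 1.684, -0.103], TCP at [172.917, 522.13, 205.506] pointing down, gripper open.
Joint ranges: [-3.1, 3.1], [-0.76, 2.03], [0.27, 2.55], [-1.08, 4.22], [0.17, 2.65], [-2.57, 2.57]. Speed limits (rad/s): [2.79, 2.79, 3.14, 3.14, 3.14, 3.14].

### API

Orientations are given as a 3x3 rotation matrix whose columns are the frame's x, y, z axes.
In Python, from workcell import manip gives the robot as it stands. The module is installed in compiled form; this text tells all that it offers.
- The arm moves only by the tool servo_tool, never from a script. Its argument "series" is text: rows parted by semicolons, each of 4 numbers parted by spaces: the shift along the world's x, y, z in a scale on which 1.0 is 1000 mm, then the turn about the world's z in shares of 4 rad (1.0 is 4 rad). A call has 1 to 12 rows; each row is the pose to reach, as a shift and turn from the pose commanded when the call began; what a row does not reach only later rows make up. A row lasts 1/8 s, in which the tool goes at most 62.5 mm and 10.7 degrees, less where a joint would pass 70% of its speed; a pose out of reach is approached as far as the arm can. A shift or turn number past 1, either way, is cut back to 1. A call with a gripper value outside its range is refused whole. "hand" is the finger opening in mm, from 0 to 94, set as the call begins (left out, the last holds). The fingers move at their own pace and stop on an object; "squeeze" is the grip in N (left out, the last holds). Time passes only in rows, so rows that repeat a pose let the fingers close. It gives the time, the measured TCP pose, the force, the opening and the grip force at its end, in the units of the state.
- manip.state(): the state, without advancing time (a new reading comes with each control period).
- manip.grab_frame(name): name is "scene" or "top" or "wrist"; returns the picture (480x640x3 uint8, blue, green, red); there is no depth.
- manip.camera_info(name): a dict with "camera_matrix" (3x3 intrinsics, pixels), "origin" and "rotation" of the camera in the world; the wrist camera has in their place "hand_eye" (4x4, takes a point from camera to tool coordinates, whose origin is the TCP and whose axes are the flange's). Camera axes: x right, y down, z forward; pixel columns grow to the right and rows downward; lengths in mm; the calibration is good to about 2 mm. A picture is of the moment at which its call begins: read the wrist's pose just before it. camera_info takes no time and is no camera call.
- manip.close_job(): hands the job in; it is judged then, once.
The state is a dict: "t": time; "joint_positions": joint angles; "dq": joint speeds; "tau": joint torques, N m; "position": TCP position; "tool_rot": TCP orientation; "force": force on the tool from outside, world axes, zero at the start; "wrist_torque": the same for the moment, N m; "grip_width": finger opening in mm; "grasp_force": force on a finger pad.
Only numpy, scipy, OpenCV 4.12 (cv2) and the standard library are available. Lean on these libraries where they do the work, as an engineer would, in place of code of your own. Each camera call takes 0.05 s, during which the arm holds its last target. There are 200 camera calls.

### The job

Fill the small roll on the plate: lay the round of cheese from the board on its bottom half and the tomato slice on the cheese, each flat and centred. The crown of the roll on the board is hot from the oven, so take up the kitchen tongs, close their heads on its sides and lift it over the plate, touching it with nothing but the tongs. Finish while still holding it there in the tongs, dome up, centred a few centimetres clear above the filling so that I can season under it, and leave the pepper grinder, salt shaker and jam jar as they stand.

Things in the scene. Friction and masses are not known exactly. Their poses are not given: they have to be found in the camera images.
- board: rectangular wooden bread board, 190 (its x) x 300 (its y) x 16 mm thick, fixed, lying flat on the table; crown, cheese and tomato slice lie on it in a row along its y, 95 mm apart, in any order. Origin: centre of its underside; z up.
- plate: white side plate, 170 mm across, rim 16 mm high, flat inner floor 5 mm above its underside, 0.4 kg, loose. Origin: centre of its underside.
- roll_base: bottom half of a small bread roll, cut face up, 60 mm across, 17.5 mm high, about 40 g, loose on the floor of the plate. Origin: centre of its underside; z up.
- crown: hot top half of the roll: a domed bun half with seeds, cut face down on the board; straight upright sides 60 mm across up to 18 mm above its underside, then a dome to 36.5 mm; about 35 g. Origin: centre of its underside; z up through the dome.
- crown_mid (a point): point on the crown's axis 12 mm above its underside, the height at which its sides are best held.
- cheese: plain round of cheese, a disc 58 mm across and 16 mm thick, about 50 g. Origin: centre of its underside; z up.
- tomato: slice of tomato, a disc 52 mm across and 12 mm thick with a ring of seed pockets on its face, 30 g. Origin: centre of its underside; z up.
- tongs: steel kitchen tongs, 260 mm long, 130 g, lying on edge on the table: two flat arms side by side, sprung apart, pivoted at the tail 110 mm behind the origin, with cupped heads 30 mm high and 50 mm long whose hollows fit a 60 mm round. Origin: at table level midway between the black grip sleeves; x to the tips, y to the left arm, z up. The frame is fixed to the left arm.
- tongs_grip (a point): point 15 mm above the tongs' origin, where to take them from above across both arms (balance point within 10 mm). Rubber grip sleeves reach 42 mm ahead of it and behind it, 3 to 27 mm above the table; over their outer faces 61 mm open, 44 mm (and parallel) when shut on the crown. Held lightly at 55 mm the tongs can be carried with about 80 mm between the heads.
- tongs_jaw (a joint): angle of the right arm towards the left one: 0 fully open (as it lies), 0.156 when the heads are shut on the 60 mm crown, stop at 0.42 rad. A spring pushes the arms apart: 4 N at the sleeves at 0, 6 N at 0.16. Each mm of closing at the sleeves is 0.009 rad and closes the tips by 1.9 mm.
- tip_left (a point): middle of the hollow inner face of the left arm's head; when lying, 15 mm above the table (the head's half height), 97 mm ahead of the origin and 46 mm to the left. The thing to grip belongs midway between the two tip points.
- tip_right (a point): the same point of the right arm's head (92 mm from tip_left when open); it moves with the jaw.
- grinder: black-topped pepper grinder, 52 mm across, 175 mm tall, standing loose behind the plate; to be left alone. Origin: centre of its underside.
- salt_shaker: small glass salt shaker with grey top, 44 mm across, 90 mm tall, standing loose behind the plate; to be left alone. Origin: centre of its underside.
- jam_jar: jar of red jam with a pale lid, 65 mm across, 90 mm tall, standing loose beyond the tongs; to be left alone. Origin: centre of its underside.
There are look-alikes about, which are no part of the job. Leave any blue or pink look-alike of the cheese alone.

How it is judged (in metres and radians):
On the way, in this order (a step that is already met when the one before it is completed fails the run):
1. the cheese lies flat and centred on the bottom half, let go (horizontal distance between roll_base and plate below 0.05 m and z of roll_base in the frame of plate between -0.005 and 0.02 m and angle between each of roll_base, cheese's own z axis and vertical below 0.15 rad and horizontal distance between cheese and roll_base below 0.012 m and z of cheese in the frame of roll_base between 0.013 and 0.022 m and contact force between each of the arm, the fingers and cheese below 0.05 N), for 0.2 s.
2. the tomato slice lies flat and centred on the cheese, let go (horizontal distance between cheese and roll_base below 0.012 m and z of cheese in the frame of roll_base between 0.013 and 0.022 m and angle between each of cheese, tomato's own z axis and vertical below 0.15 rad and horizontal distance between tomato and cheese below 0.012 m and z of tomato in the frame of cheese between 0.012 and 0.02 m and contact force between each of the arm, the fingers and tomato below 0.05 N), for 0.2 s.
3. the crown, closed in the tongs, is lifted clear of the board (contact force between tongs and crown above 1 N and contact force between the fingers and tongs above 2 N and horizontal distance between crown_mid and tip_left below 0.042 m and horizontal distance between crown_mid and tip_right below 0.042 m and value of joint tongs_jaw above 0.08 rad and z of crown in the frame of board above 0.036 m), for 0.2 s.
At the end, for the whole second after the job is handed in: Cheese on the bottom half on the plate, tomato on the cheese, each flat, within 12 mm of centred, let go; the crown held still in the closed tongs alone, within 30 mm of centred over them, tilt under 0.35 rad, underside 25 to 130 mm above the tomato slice's; bystanders within 30 mm (all of step 2 and horizontal distance between roll_base and plate below 0.05 m and z of roll_base in the frame of plate between -0.005 and 0.02 m and angle between roll_base's own z axis and vertical below 0.15 rad and contact force between each of the arm, the fingers and cheese below 0.05 N and contact force between each of the arm, the fingers and crown below 0.05 N and contact force between tongs and crown above 1 N and contact force between the fingers and tongs above 2 N and horizontal distance between crown_mid and tip_left below 0.042 m and horizontal distance between crown_mid and tip_right below 0.042 m and value of joint tongs_jaw above 0.08 rad and horizontal distance between crown and roll_base below 0.03 m and z of crown in the frame of tomato between 0.025 and 0.13 m and angle between crown's own z axis and vertical below 0.35 rad and linear speed of crown below 0.03 m/s and contact force between crown and tomato below 0.05 N and contact force between tongs and plate below 0.05 N and distance of each of grinder, salt_shaker, jam_jar from where it was at the start of the episode below 0.03 m and angle between each of grinder, salt_shaker, jam_jar's own z axis and vertical below 0.2 rad); the arm keeps its last pose, push and grip.
It fails at once if the robot itself touches the hot crown (contact force between any of the arm, the fingers and crown above 0.5 N).
It fails at once if a bystander (grinder) is pushed more than 30 mm or knocked over (distance of grinder from where it was at the start of the episode above 0.03 m or angle between grinder's own z axis and vertical above 0.3 rad).
It fails at once if a bystander (salt_shaker) is pushed more than 30 mm or knocked over (distance of salt_shaker from where it was at the start of the episode above 0.03 m or angle between salt_shaker's own z axis and vertical above 0.3 rad).
It fails at once if a bystander (jam_jar) is pushed more than 30 mm or knocked over (distance of jam_jar from where it was at the start of the episode above 0.03 m or angle between jam_jar's own z axis and vertical above 0.3 rad).
It also fails if it takes over 69 s, if anything falls off the work surface, if the arm or the gripper's body presses on something with over 40 N, if the wrist force passes 120 N, or if a joint passes its speed limit or range.

## Working session

There is one attempt and no reset: what is moved stays moved. The work goes in short steps, Python scripts to look and compute and a tool call to move; the robot and the scene stay as the last step left them, time stands still between calls to the robot, and variables do not carry over. Pictures are saved under pics/ and viewed, at most 10 in all, crops included, and the job is handed in when it is done.

Besides the shell and the picture viewer there is one more tool, called after "Call:" by a JSON object that holds its "method" and its "body". servo_tool: Moves the arm, as the interface text tells. Its arguments: {"type":"object","properties":{"series":{"type":"string"},"hand":{"type":"number"},"squeeze":{"type":"number"}},"required":["series"]}

```bash
mkdir -p pics; python3 - <<'E'
from workcell import manip
import cv2,numpy as np
s=manip.state();print(s['t'],s['position'],s['tool_rot'],s['grip_width'])
for n in("scene","top"):
    i=manip.camera_info(n);print(n,i)
    cv2.imwrite(f"pics/{n}0.png",manip.grab_frame(n))
print(manip.camera_info("wrist"))
E
```

```text
0.0 [172.69470003 521.61815648 204.33372066] [[-9.49292720e-01  3.14392416e-01 -8.60505066e-04]
 [ 3.14393533e-01  9.49290688e-01 -1.97388563e-03]
 [ 1.96294774e-04 -2.14433249e-03 -9.99997682e-01]] 94.04456452851785
scene {'camera_matrix': array([[595.40549675,   0.        , 318.02539588],
       [  0.        , 595.40549675, 240.88401093],
       [  0.        ,   0.        ,   1.        ]]), 'origin': array([-130.38629966, -917.797274  , 1236.6974423 ]), 'rotation': array([[ 0.80496811, -0.43789477,  0.40034298],
       [-0.59325482, -0.58418633,  0.55387277],
       [-0.00866309, -0.68335532, -0.73003455]])}
top {'camera_matrix': array([[456.29038193,   0.        , 318.82211596],
       [  0.        , 456.29038193, 249.07893251],
       [  0.        ,   0.        ,   1.        ]]), 'origin': array([ 329.63903004,   -9.71635993, 1191.34362226]), 'rotation': array([[ 0.0175166 , -0.98133152,  0.19152443],
       [-0.99979003, -0.01515412,  0.01379308],
       [-0.0106332 , -0.19172583, -0.98139092]])}
{'camera_matrix': array([[404.57145376,   0.        , 319.1751503 ],
       [  0.        , 404.57145376, 238.89755658],
       [  0.        ,   0.        ,   1.        ]]), 'hand_eye': array([[-6.93263692e-04, -9.66022933e-01, -2.58455438e-01,
         7.64899631e+01],
       [ 9.99999645e-01, -5.46126555e-04, -6.41087963e-04,
         3.86970060e-01],
       [ 4.78156297e-04, -2.58455790e-01,  9.66022969e-01,
        -1.79878616e+02],
       [ 0.00000000e+00,  0.00000000e+00,  0.00000000e+00,
         1.00000000e+00]])}
```

View pics/top0.png

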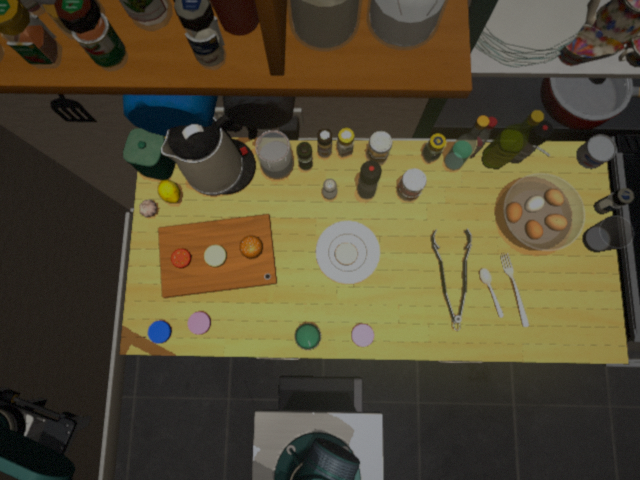

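View pics/scene0.png

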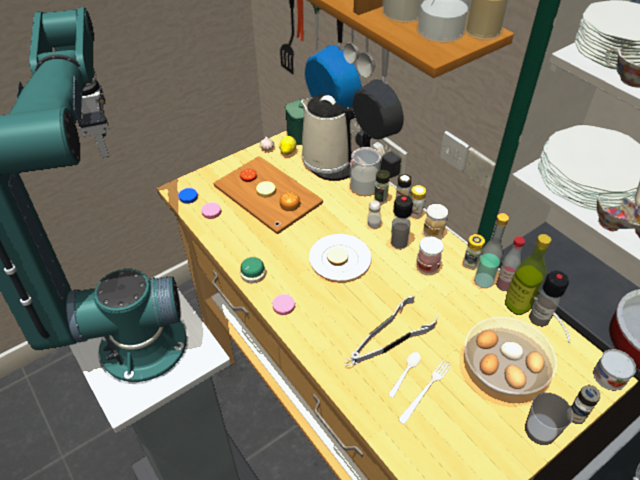

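The top view shows the row on the board as tomato (180,258), cheese (215,256), crown (251,247). The roll base is at (346,254) on the plate. The tongs' heads are at (435,237) and (467,237) with the tail at (457,325). The salt, grinder and jam jar are at (330,188), (370,180) and (411,184). The scene view agrees.

```bash
cat > h.py <<'E'
from workcell import manip
import cv2,numpy as np
def cam(n,s=None):
    i=manip.camera_info(n)
    if n!="wrist": return i["camera_matrix"],i["rotation"],i["origin"]
    H=i["hand_eye"];R=s["tool_rot"];return i["camera_matrix"],R@H[:3,:3],s["position"]+R@H[:3,3]
def ray(c,uv,z):
    K,R,o=c;d=R@np.linalg.inv(K)@[uv[0],uv[1],1];return (o+d*(z-o[2])/d[2]).round(1)
def proj(c,p):
    K,R,o=c;q=K@R.T@(np.array(p,float)-o);return q[:2]/q[2]
def blob(im,lo,hi,win=None,amin=60):
    "HSV mask -> list of (centroid, area, minAreaRect)"
    h=cv2.cvtColor(im,cv2.COLOR_BGR2HSV);m=cv2.inRange(h,lo,hi)
    if win: k=np.zeros_like(m);x0,y0,x1,y1=win;k[y0:y1,x0:x1]=255;m&=k
    m=cv2.morphologyEx(m,cv2.MORPH_OPEN,np.ones((3,3)))
    out=[]
    for c in cv2.findContours(m,cv2.RETR_EXTERNAL,cv2.CHAIN_APPROX_NONE)[0]:
        a=cv2.contourArea(c)
        if a>amin: out.append((c,a,cv2.fitEllipse(c)))
    return sorted(out,key=lambda t:-t[1])
E
python3 - <<'E'
from h import *
c=cam("top");im=cv2.imread("pics/top0.png");h=cv2.cvtColor(im,cv2.COLOR_BGR2HSV)
for p in[(180,258),(215,256),(251,247),(346,254),(200,280),(326,251),(437,260),(410,260)]: print(p,h[p[1],p[0]])
for n,p,z in[("tom",(180,258),28),("che",(215,256),32),("crown",(251,247),45),("base",(346,254),22),("tail",(457,322),20),("hl",(435,237),25),("hr",(467,237),25),("salt",(330,183),90),("grin",(371,168),175),("jam",(412,178),90),("kettle",(195,133),220),("kbase",(240,178),0),("brdBL",(163,296),16),("brdBR",(276,284),16),("brdTR",(271,215),16),("brdTL",(159,227),16)]: print(n,ray(c,p,z))
big=cv2.resize(im[200:340,400:500],None,fx=5,fy=4,interpolation=cv2.INTER_CUBIC)
for w,n in(((165,240,290,275),"board"),):pass
for n,lo,hi,w,z in[("tom",(0,170,90),(6,255,255),(165,240,196,275),28),("che",(20,0,120),(60,110,255),(196,240,235,275),32),("base",(15,40,60),(40,200,255),(325,235,370,275),22)]:
    for cc,a,e in blob(im,lo,hi,w)[:2]:
        print(n,a,np.round(e[0],1),np.round(e[1],1),ray(c,e[0],z))
E
```

```text
(180, 258) [  8 200 157]
(215, 256) [ 31  34 156]
(251, 247) [ 21 161 154]
(346, 254) [ 39  11 156]
(200, 280) [ 15 184 137]
(326, 251) [110   5 157]
(437, 260) [ 23 132 149]
(410, 260) [ 29 116 154]
tom [527.5 366.7  28. ]
che [533.5 274.9  32. ]
crown [556.1 180.5  45. ]
base [545.9 -64.3  22. ]
tail [ 375.8 -345.9   20. ]
hl [ 594.1 -296.1   25. ]
hr [ 595.3 -379.3   25. ]
salt [715.3 -19.5  90. ]
grin [ 723.8 -114.6  175. ]
jam [ 731.5 -226.8   90. ]
kettle [785.6 292.2 220. ]
kbase [757.9 227.2   0. ]
brdBL [429.4 407.   16. ]
brdBR [465.2 116.   16. ]
brdTR [649.6 135.9  16. ]
brdTL [612.3 432.9  16. ]
che 335.5 [214.4 255.1] [20.2 21.2] [535.7 276.6  32. ]
```

Careful with the scale: shifts go in shares of 1000 mm and turns go in shares of 4 rad. That gives: 362 mm is 0.362, 225 mm is 0.225, -1.1 rad is -0.275.

Call:
{"method": "servo_tool", "body": {"series": "0.045 -0.031 0.01 -0.035; 0.09 -0.062 0.02 -0.07; 0.135 -0.093 0.03 -0.105; 0.18 -0.124 0.04 -0.14; 0.225 -0.155 0.04 -0.175; 0.27 -0.186 0.04 -0.21; 0.315 -0.217 0.04 -0.245; 0.362 -0.247 0.04 -0.275; 0.362 -0.247 0.04 -0.275; 0.362 -0.247 0.04 -0.275", "hand": 94}}

```text
t: 1.35
position: [534.3, 275.3, 244.8]
tool_rot: [[-0.151, 0.989, -0.002], [0.989, 0.151, 0.0], [0.0, -0.002, -1.0]]
force: [-0.1, 0.1, -0.6]
grip_width: 93.9
grasp_force: 0.0
```

```bash
python3 - <<'E'
from h import *
s=manip.state();im=manip.grab_frame("wrist");cv2.imwrite("pics/w1.png",im);np.save("w1.npy",s,allow_pickle=True)
print(s['t'],s['position'],s['tool_rot'],s['joint_positions'])
c=cam("wrist",s)
for n,p in[("tom",(527,367,28)),("che",(534,275,32)),("crown",(556,180,45))]:
    u=proj(c,p);print(n,u)
    x,y=u.astype(int)
    if 0<=x<640 and 0<=y<480: print(cv2.cvtColor(im,cv2.COLOR_BGR2HSV)[y,x])
E
```

```text
1.35 [534.34616682 275.30274828 244.80952923] [[-1.50930286e-01  9.88542760e-01 -1.80572285e-03]
 [ 9.88544355e-01  1.50930631e-01  5.56367974e-05]
 [ 3.27538242e-04 -1.77663985e-03 -9.99998368e-01]] [3.81020163e-01 1.99872846e-01 1.16664666e+00 7.38745986e-04
 1.77672863e+00 2.29661053e-01]
tom [327.91499563 113.16242183]
[ 12 153 232]
che [320.47172557 210.59353773]
[ 21 141 155]
crown [327.75132622 307.06868862]
[ 19 224 232]
```

View pics/w1.png

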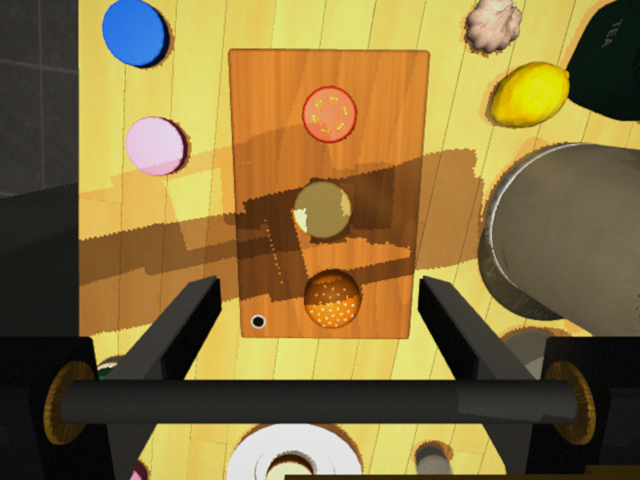

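The wrist view shows the tomato centred at about (329.5,114), the cheese at (322.5,209) and the crown at (333,298). The kettle's near edge is at x≈480 px.

```bash
python3 - <<'E'
from h import *
s=np.load("w1.npy",allow_pickle=True).item();c=cam("wrist",s)
for n,p,z in[("tom",(329.5,114),28),("che",(322.5,209),32),("crown",(333,298),30),("crownL",(304,298),32),("crownR",(362,298),32),("cheL",(294,209),32),("cheR",(352,209),32),("tomL",(302.5,114),28),("tomR",(356.5,114),28),("kettle",(480,240),0),("b1",(229,50),16),("b2",(428,50),16),("b3",(408,338),16),("b4",(243,338),16)]: print(n,ray(c,p,z))
E
```

```text
tom [528.6 366.5  28. ]
che [535.7 276.9  32. ]
crown [561.2 184.3  30. ]
crownL [531.  180.6  32. ]
crownR [591.  189.7  32. ]
cheL [508.  272.6  32. ]
cheR [564.5 281.3  32. ]
tomL [503.6 362.7  28. ]
tomR [553.6 370.3  28. ]
kettle [711.2 262.9   0. ]
b1 [427.5 409.1  16. ]
b2 [610.3 436.9  16. ]
b3 [653.2 143.5  16. ]
b4 [470.6 115.5  16. ]
```

Call:
{"method": "servo_tool", "body": {"series": "0.001 0.002 -0.06 0; 0.001 0.002 -0.12 0; 0.001 0.002 -0.17 0; 0.001 0.002 -0.205 0; 0.001 0.002 -0.226 0; 0.001 0.002 -0.226 0; 0.001 0.002 -0.226 0"}}

```text
t: 2.28
position: [535.5, 278.2, 20.5]
tool_rot: [[-0.152, 0.988, 0.001], [0.988, 0.152, 0.001], [0.0, 0.001, -1.0]]
force: [-0.5, 0.2, 0.2]
grip_width: 94.2
grasp_force: 0.0
```

Call:
{"method": "servo_tool", "body": {"series": "0 0 0 0; 0 0 0 0; 0 0 0 0; 0 0 0 0; 0 0 0 0; 0 0 0 0", "hand": 50, "squeeze": 10}}

```text
t: 3.02
position: [536.0, 277.1, 19.5]
tool_rot: [[-0.15, 0.989, 0.0], [0.989, 0.15, -0.0], [-0.0, 0.0, -1.0]]
force: [0.0, -0.6, 1.3]
grip_width: 57.3
grasp_force: 10.0
```

In the tool's units: -430 mm is -0.43, 190 mm is 0.19.

Call:
{"method": "servo_tool", "body": {"series": "0 0 0.06 0; 0 0 0.12 0; 0.001 -0.057 0.17 0; 0.002 -0.115 0.19 0; 0.003 -0.17 0.19 0; 0.005 -0.23 0.19 0; 0.006 -0.29 0.19 0; 0.008 -0.345 0.19 0; 0.01 -0.405 0.19 0; 0.01 -0.43 0.19 0; 0.01 -0.43 0.19 0; 0.01 -0.43 0.19 0"}}

```text
t: 4.53
position: [545.9, -151.9, 209.3]
tool_rot: [[-0.151, 0.989, -0.0], [0.989, 0.151, 0.001], [0.001, -0.0, -1.0]]
force: [0.7, 1.4, -0.3]
grip_width: 57.8
grasp_force: 10.0
```

```bash
python3 - <<'E'
from h import *
s=manip.state();im=manip.grab_frame("wrist");cv2.imwrite("pics/w2.png",im);np.save("w2.npy",s,allow_pickle=True)
print(s['t'],s['position'],s['grip_width']);c=cam("wrist",s)
print(proj(c,(546,-64,22)))
E
```

```text
4.525 [ 545.86031333 -151.89139498  209.3182333 ] 57.76561014779298
[336.01406939 117.78203731]
```

View pics/w2.png

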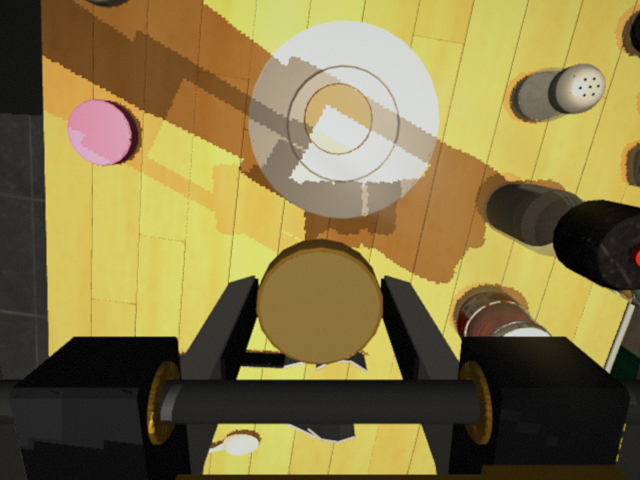

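The base's cut face is at about (338,118.5), radius 34 px. The held cheese is level, with its top face centred at about (320,301).

```bash
python3 - <<'E'
from h import *
s=np.load("w2.npy",allow_pickle=True).item();c=cam("wrist",s);z=s['position'][2]
for n,p,q in[("base",(338,118.5),22.5),("bL",(304,118.5),22.5),("bR",(372,118.5),22.5),("plate",(344,119),16),("plL",(249,119),16),("plR",(439,119),16),("che",(320,302),z+12.5),("cL",(258,302),z+12.5),("cR",(382,302),z+12.5)]: print(n,ray(c,p,q))
print(s['position'])
E
```

```text
base [547.8 -64.3  22.5]
bL [518.6 -68.8  22.5]
bR [577.  -59.9  22.5]
plate [553.4 -63.7  16. ]
plL [470.2 -76.4  16. ]
plR [636.5 -51.1  16. ]
che [ 544.8 -150.1  221.8]
cL [ 517.4 -154.2  221.8]
cR [ 572.2 -145.9  221.8]
[ 545.86031333 -151.89139498  209.3182333 ]
```

In the tool's units: -182 mm is -0.182, -175 mm is -0.175.

Call:
{"method": "servo_tool", "body": {"series": "0.001 0.05 -0.04 0; 0.002 0.086 -0.09 0; 0.002 0.086 -0.13 0; 0.002 0.086 -0.16 0; 0.002 0.086 -0.175 0; 0.002 0.086 -0.182 0; 0.002 0.086 -0.182 0; 0.002 0.086 -0.182 0; 0.002 0.086 -0.182 0"}}

```text
t: 5.7
position: [548.7, -67.2, 28.7]
tool_rot: [[-0.15, 0.989, 0.002], [0.989, 0.15, -0.0], [-0.001, 0.002, -1.0]]
force: [-0.6, 0.6, -0.4]
grip_width: 57.3
grasp_force: 10.0
```

Call:
{"method": "servo_tool", "body": {"series": "0 0 0 0; 0 0 0 0; 0 0 0 0; 0 0 0 0", "hand": 80}}

```text
t: 6.2
position: [547.9, -66.9, 27.5]
tool_rot: [[-0.15, 0.989, 0.0], [0.989, 0.15, -0.0], [-0.0, 0.0, -1.0]]
force: [-0.6, -0.6, 0.1]
grip_width: 80.3
grasp_force: 0.0
```

In the tool's units: 433 mm is 0.433, 150 mm is 0.15.

Call:
{"method": "servo_tool", "body": {"series": "0 0 0.05 0; 0 0 0.11 0; 0 0.05 0.15 0; -0.002 0.112 0.15 0; -0.005 0.174 0.15 0; -0.008 0.236 0.15 0; -0.011 0.298 0.15 0; -0.014 0.36 0.15 0; -0.017 0.41 0.13 0; -0.019 0.433 0.09 0; -0.019 0.433 0.09 0", "hand": 88}}

```text
t: 7.58
position: [525.9, 366.2, 112.7]
tool_rot: [[-0.153, 0.988, -0.008], [0.988, 0.153, -0.005], [-0.004, -0.009, -1.0]]
force: [-0.6, -0.5, -0.7]
grip_width: 88.0
grasp_force: 0.0
```

In the tool's units: -99 mm is -0.099, -85 mm is -0.085.

Call:
{"method": "servo_tool", "body": {"series": "0 0 -0.05 0; 0 0 -0.085 0; 0 0 -0.099 0; 0 0 -0.099 0; 0 0 -0.099 0"}}

```text
t: 8.2
position: [530.6, 366.5, 21.2]
tool_rot: [[-0.15, 0.989, 0.004], [0.989, 0.15, 0.002], [0.001, 0.004, -1.0]]
force: [0.7, 0.6, 0.7]
grip_width: 87.9
grasp_force: 0.0
```

Call:
{"method": "servo_tool", "body": {"series": "0 0 0 0; 0 0 0 0; 0 0 0 0; 0 0 0 0; 0 0 0 0; 0 0 0 0", "hand": 45, "squeeze": 8}}

```text
t: 8.95
position: [528.9, 366.1, 18.5]
tool_rot: [[-0.15, 0.989, 0.0], [0.989, 0.15, 0.0], [0.0, 0.0, -1.0]]
force: [-0.0, 0.3, 1.2]
grip_width: 51.5
grasp_force: 8.0
```

Call:
{"method": "servo_tool", "body": {"series": "0 0 0.06 0; 0 0 0.12 0; 0.001 -0.057 0.17 0; 0.003 -0.118 0.19 0; 0.005 -0.18 0.19 0; 0.007 -0.242 0.19 0; 0.009 -0.304 0.19 0; 0.011 -0.366 0.19 0; 0.013 -0.428 0.19 0; 0.015 -0.485 0.19 0; 0.017 -0.518 0.19 0; 0.017 -0.518 0.19 0"}}

```text
t: 10.45
position: [545.5, -154.5, 207.8]
tool_rot: [[-0.146, 0.989, -0.001], [0.989, 0.146, 0.0], [0.0, -0.001, -1.0]]
force: [-0.1, 0.9, -0.4]
grip_width: 52.1
grasp_force: 8.0
```

Call:
{"method": "servo_tool", "body": {"series": "0 0 0 0; 0 0 0 0; 0 0 0 0"}}

```text
t: 10.82
position: [546.1, -150.6, 208.7]
tool_rot: [[-0.152, 0.988, 0.0], [0.988, 0.152, 0.0], [-0.0, 0.0, -1.0]]
force: [0.0, 0.8, -0.5]
grip_width: 51.7
grasp_force: 8.0
```

```bash
python3 - <<'E'
from h import *
s=manip.state();im=manip.grab_frame("wrist");cv2.imwrite("pics/w3.png",im);np.save("w3.npy",s,allow_pickle=True)
print(s['t'],s['position'],s['grip_width']);c=cam("wrist",s)
print(proj(c,(548,-64,38.5)))
E
```

```text
10.825 [ 546.06118774 -150.58950489  208.71196776] 51.65381894441311
[338.75136946 118.91093102]
```

View pics/w3.png

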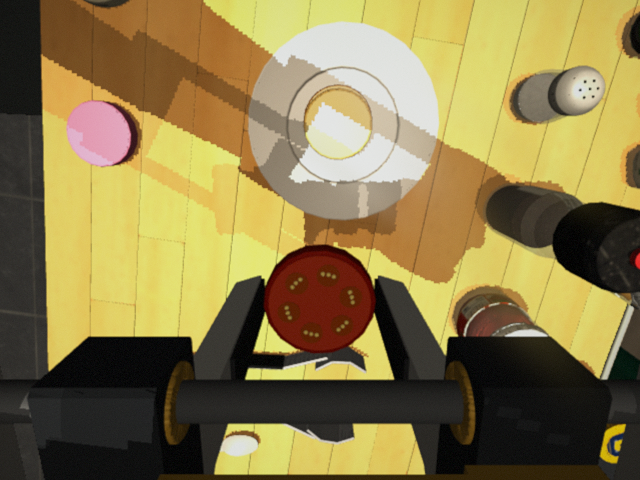

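The cheese lies on the base around (338,123). The tomato is held level, centred at about (320,299). I'll fit the cheese outline precisely.

```bash
python3 - <<'E'
from h import *
s=np.load("w3.npy",allow_pickle=True).item();c=cam("wrist",s);z=s['position'][2]
im=cv2.imread("pics/w3.png")
for f in("w2","w3"):
  i=cv2.imread(f"pics/{f}.png");cc=cam("wrist",np.load(f+".npy",allow_pickle=True).item())
  for b in blob(i,(15,40,40),(45,255,255),(295,72,382,175),300)[:2]: print(f,b[1],cv2.boundingRect(b[0]),np.round(b[2],1).tolist() if 0 else b[2],ray(cc,b[2][0],22.5),ray(cc,b[2][0],38.5))
for b in blob(im,(0,120,40),(12,255,255),(240,235,400,360),300)[:1]: print(b[2],cv2.boundingRect(b[0]))
print(ray(c,(320,299),z+9.5))
cv2.imwrite("pics/w3c.png",cv2.resize(im[60:180,280:400],None,fx=5,fy=5,interpolation=cv2.INTER_CUBIC))
E
```

```text
w2 3598.5 (295, 72, 87, 93) ((333.2518005371094, 124.12129974365234), (85.30610656738281, 110.06321716308594), 157.91139221191406) [544.5 -69.6  22.5] [544.  -69.9  38.5]
w3 3541.0 (295, 72, 87, 91) ((331.8250732421875, 118.69156646728516), (85.4744873046875, 96.8294677734375), 162.38262939453125) [542.7 -64.2  22.5] [542.3 -64.7  38.5]
w3 349.0 (318, 138, 37, 22) ((335.2411804199219, 150.25811767578125), (18.04181671142578, 34.00666046142578), 103.76360321044922) [550.  -90.2  22.5] [549.2 -89.5  38.5]
((319.26885986328125, 299.9832458496094), (104.68446350097656, 109.0937271118164), 91.64965057373047) (264, 245, 112, 108)
[ 544.9 -148.6  218.2]
```

View pics/w3c.png

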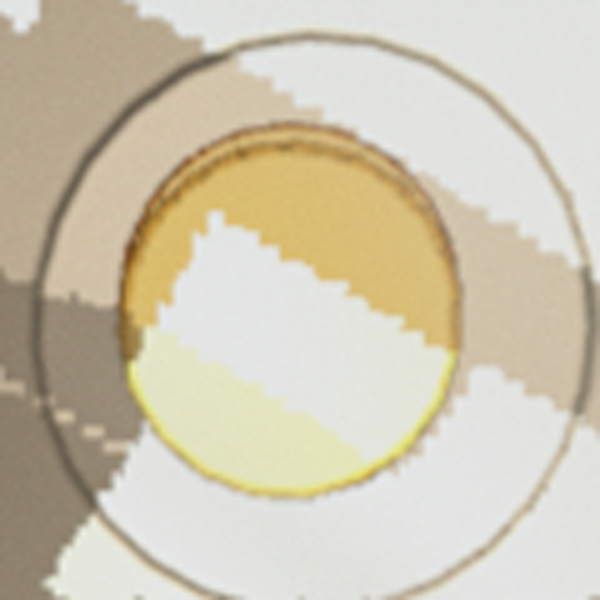

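The crop shows the cheese top spanning 128–460 by 148–495 px, which puts its centre at (338.8,124) in the full frame, with the base edge peeking out evenly.

```bash
python3 - <<'E'
from h import *
s=np.load("w3.npy",allow_pickle=True).item();c=cam("wrist",s);z=s['position'][2]
print(ray(c,(338.8,124),38.5),ray(c,(305.5,124),38.5),ray(c,(372,124),38.5),ray(c,(338.8,89.5),38.5),ray(c,(338.8,159),38.5))
print(ray(c,(320,299.5),z+9.5),s['position'])
for u in [(435,237),(467,237),(457,322)]: print(ray(cam("top"),u,25))
E
```

```text
[548.7 -68.   38.5] [521.3 -72.2  38.5] [576.  -63.8  38.5] [544.3 -41.3  38.5] [553.4 -96.3  38.5]
[ 545.  -148.8  218.2] [ 546.06118774 -150.58950489  208.71196776]
[ 594.1 -296.1   25. ]
[ 595.3 -379.3   25. ]
[ 375.6 -344.5   25. ]
```

In the tool's units: -166 mm is -0.166, -160 mm is -0.16.

Call:
{"method": "servo_tool", "body": {"series": "0.001 0.05 -0.04 0; 0.003 0.082 -0.08 0; 0.003 0.082 -0.12 0; 0.003 0.082 -0.147 0; 0.003 0.082 -0.16 0; 0.003 0.082 -0.166 0; 0.003 0.082 -0.166 0; 0.003 0.082 -0.166 0; 0.003 0.082 -0.166 0"}}

```text
t: 12.0
position: [549.6, -70.1, 43.6]
tool_rot: [[-0.15, 0.989, 0.002], [0.989, 0.15, -0.0], [-0.001, 0.002, -1.0]]
force: [-0.6, 0.3, -1.2]
grip_width: 51.5
grasp_force: 8.0
```

Call:
{"method": "servo_tool", "body": {"series": "0 0 0 0; 0 0 0 0; 0 0 0 0; 0 0 0 0", "hand": 80}}

```text
t: 12.5
position: [548.9, -69.9, 42.5]
tool_rot: [[-0.15, 0.989, -0.0], [0.989, 0.15, 0.0], [0.0, -0.0, -1.0]]
force: [-0.3, 0.5, -0.1]
grip_width: 79.6
grasp_force: 0.0
```

In the tool's units: 166 mm is 0.166, 140 mm is 0.14.

Call:
{"method": "servo_tool", "body": {"series": "0 0 0.04 0; 0 0 0.095 0; 0 -0.04 0.14 0; 0 -0.086 0.166 0; 0 -0.086 0.166 0; 0 -0.086 0.166 0; 0 -0.086 0.166 0"}}

```text
t: 13.38
position: [548.3, -154.6, 206.9]
tool_rot: [[-0.152, 0.988, -0.003], [0.988, 0.152, 0.001], [0.002, -0.002, -1.0]]
force: [-0.3, 0.1, -0.4]
grip_width: 80.0
grasp_force: 0.0
```

```bash
python3 - <<'E'
from h import *
s=manip.state();im=manip.grab_frame("wrist");cv2.imwrite("pics/w4.png",im);np.save("w4.npy",s,allow_pickle=True)
print(s['t'],s['position'],s['grip_width']);c=cam("wrist",s)
b=blob(im,(0,100,40),(12,255,255),(280,60,400,190),300)[0]; print(b[2],cv2.boundingRect(b[0]),ray(c,b[2][0],50.5),ray(c,b[2][0],44))
print(ray(c,(338.8,124),38.5))
cv2.imwrite("pics/w4c.png",im[40:480])
E
```

```text
13.375 [ 548.32577865 -154.57268706  206.90902034] 80.01875842696808
((337.1495056152344, 121.10466766357422), (62.71351623535156, 64.93669128417969), 6.43025016784668) (306, 89, 63, 65) [548.3 -70.1  50.5] [548.5 -69.9  44. ]
[550.4 -71.8  38.5]
```

View pics/w4.png

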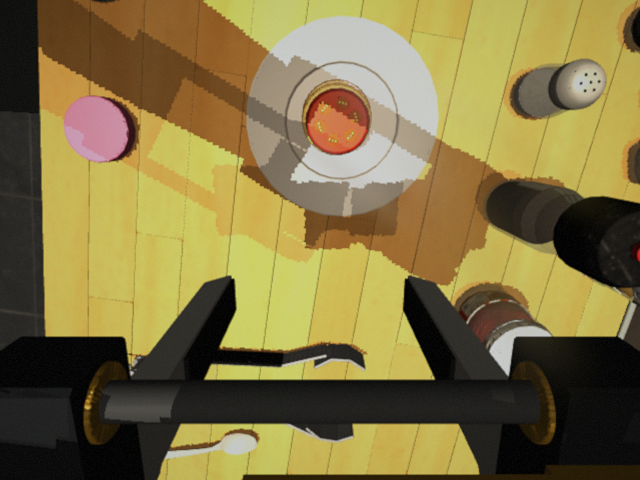

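The tomato sits centred on the cheese at (337,121) px, within about 2 mm. The tongs' left head and arm are visible at (280–360,355). Next I go to the tongs.

In the tool's units: -188 mm is -0.188, -170 mm is -0.17, -1.68 rad is -0.42.

Call:
{"method": "servo_tool", "body": {"series": "-0.008 -0.02 0.01 -0.045; -0.016 -0.04 0.02 -0.09; -0.024 -0.06 0.03 -0.135; -0.032 -0.08 0.04 -0.18; -0.04 -0.1 0.04 -0.225; -0.048 -0.12 0.04 -0.27; -0.056 -0.145 0.04 -0.315; -0.064 -0.17 0.04 -0.36; -0.075 -0.188 0.04 -0.405; -0.075 -0.188 0.04 -0.42; -0.075 -0.188 0.04 -0.42; -0.075 -0.188 0.04 -0.42", "hand": 94}}

```text
t: 14.92
position: [474.2, -343.1, 248.1]
tool_rot: [[0.999, 0.044, -0.001], [0.044, -0.999, 0.0], [-0.0, -0.001, -1.0]]
force: [0.6, -0.2, 0.6]
grip_width: 94.1
grasp_force: 0.0
```

```bash
python3 - <<'E'
from h import *
s=manip.state();im=manip.grab_frame("wrist");cv2.imwrite("pics/w5.png",im);np.save("w5.npy",s,allow_pickle=True)
print(s['t'],s['position'],s['tool_rot'],s['joint_positions'])
E
```

```text
14.925 [ 474.16436142 -343.11364533  248.09423244] [[ 9.99039719e-01  4.38107934e-02 -5.03492634e-04]
 [ 4.38110365e-02 -9.99039719e-01  4.82471583e-04]
 [-4.81871677e-04 -5.04066809e-04 -9.99999757e-01]] [-7.23274906e-01  1.63198217e-01  1.20270850e+00  2.90598669e-05
  1.77638270e+00  8.03702396e-01]
```

View pics/w5.png

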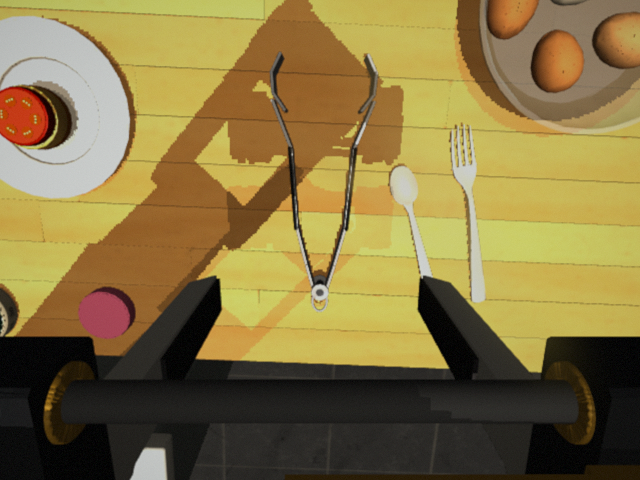

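The tongs are clear: pivot (320,293), sleeves centred at (294,187) and (350.5,188), heads near (275,80) and (373,80).

```bash
python3 - <<'E'
from h import *
s=np.load("w5.npy",allow_pickle=True).item();c=cam("wrist",s)
P={}
for n,p,z in[("piv",(320,293),30),("sl",(294,187),27),("sr",(350.5,188),27),("slf",(291,148),27),("slr",(297,226),27),("srf",(354,148),27),("srr",(347,228),27),("hl",(277,80),30),("hr",(371,80),30),("tipl",(280,55),30),("tipr",(366,55),30)]:
    P[n]=ray(c,p,z);print(n,P[n])
o=(P["sl"]+P["sr"])/2;a=(P["hl"]+P["hr"])/2;b=P["piv"]
print("origin",o,"yaw",np.arctan2(a[1]-b[1],a[0]-b[0]),np.linalg.norm(o-b),np.linalg.norm(a-b),np.linalg.norm(P['hl']-P['hr']))
E
```

```text
piv [ 382.1 -347.1   30. ]
sl [ 492.6 -316.4   27. ]
sr [ 494.  -372.5   27. ]
slf [ 530.2 -312.5   27. ]
slr [ 453.  -320.6   27. ]
srf [ 532.9 -373.4   27. ]
srr [ 453.1 -371.5   27. ]
hl [ 591.  -298.3   30. ]
hr [ 594.7 -384.8   30. ]
tipl [ 612.4 -300.7   30. ]
tipr [ 615.7 -378.7   30. ]
origin [ 493.3  -344.45   27.  ] yaw 0.026328434380963932 111.27202029261443 210.82306562613115 86.57909678438556
```

In the tool's units: -244 mm is -0.244, -235 mm is -0.235.

Call:
{"method": "servo_tool", "body": {"series": "0.01 -0.001 -0.06 0; 0.019 -0.0015 -0.12 0; 0.019 -0.0015 -0.17 0; 0.019 -0.0015 -0.21 0; 0.019 -0.0015 -0.235 0; 0.019 -0.0015 -0.244 0; 0.019 -0.0015 -0.244 0; 0.019 -0.0015 -0.244 0; 0.019 -0.0015 -0.244 0", "hand": 80}}

```text
t: 16.1
position: [493.8, -346.1, 6.2]
tool_rot: [[0.999, 0.042, 0.002], [0.042, -0.999, -0.002], [0.002, 0.002, -1.0]]
force: [-0.8, 0.4, -0.5]
grip_width: 79.6
grasp_force: 0.0
```

Call:
{"method": "servo_tool", "body": {"series": "0 0 0 0; 0 0 0 0; 0 0 0 0; 0 0 0 0; 0 0 0 0; 0 0 0 0", "hand": 55, "squeeze": 12}}

```text
t: 16.85
position: [493.2, -345.2, 4.9]
tool_rot: [[0.999, 0.042, 0.0], [0.042, -0.999, 0.0], [0.0, -0.0, -1.0]]
force: [0.2, 2.3, 3.6]
grip_width: 55.0
grasp_force: 6.4
```

Call:
{"method": "servo_tool", "body": {"series": "0 0 0.015 0; 0 0 0.04 0; 0 0 0.075 0; 0 0 0.11 0; 0 0 0.14 0; 0 0 0.15 0; 0 0.015 0.15 0; 0 0.045 0.15 0; 0 0.085 0.15 0; 0 0.125 0.15 0; -0.005 0.165 0.15 0; -0.008 0.205 0.15 0"}}

```text
t: 18.35
position: [483.2, -137.8, 152.1]
tool_rot: [[0.999, 0.042, -0.004], [0.042, -0.999, 0.002], [-0.004, -0.002, -1.0]]
force: [0.5, -0.4, -2.0]
grip_width: 55.1
grasp_force: 4.6
```

In the tool's units: 320 mm is 0.32, 315 mm is 0.315.

Call:
{"method": "servo_tool", "body": {"series": "-0.003 0.04 0 0; -0.006 0.08 0 0; -0.009 0.12 0 0; -0.012 0.16 0 0; -0.015 0.2 0 0; -0.018 0.24 0 0; -0.021 0.275 0 0; -0.021 0.3 0 0; -0.021 0.315 0 0; -0.021 0.32 0 0; -0.021 0.32 0 0; -0.021 0.32 0 0"}}

```text
t: 19.85
position: [464.0, 178.8, 154.4]
tool_rot: [[0.999, 0.041, -0.0], [0.041, -0.999, -0.001], [-0.0, 0.001, -1.0]]
force: [1.3, -0.3, -1.2]
grip_width: 55.4
grasp_force: 4.6
```

```bash
python3 - <<'E'
from h import *
s=manip.state();im=manip.grab_frame("wrist");cv2.imwrite("pics/w6.png",im);np.save("w6.npy",s,allow_pickle=True)
print(s['t'],s['position'],s['tool_rot'],s['joint_positions'],s['grip_width'],s['grasp_force'])
s1=np.load("w1.npy",allow_pickle=True).item();c=cam("wrist",s1)
print(ray(c,(333,269),16),ray(c,(333,328),34))
E
```

```text
19.85 [463.97495555 178.84872056 154.43172177] [[ 9.99175123e-01  4.06085408e-02 -1.38781062e-04]
 [ 4.06084647e-02 -9.99175004e-01 -5.13377295e-04]
 [-1.59514071e-04  5.07318136e-04 -9.99999859e-01]] [ 2.54173746e-01 -1.44756258e-02  1.57684820e+00 -4.62004729e-04
  1.57948349e+00  1.78434644e+00] 55.3722677725893 4.648489706271448
[558.1 209.2  16. ] [567.1 150.   34. ]
```

View pics/w6.png

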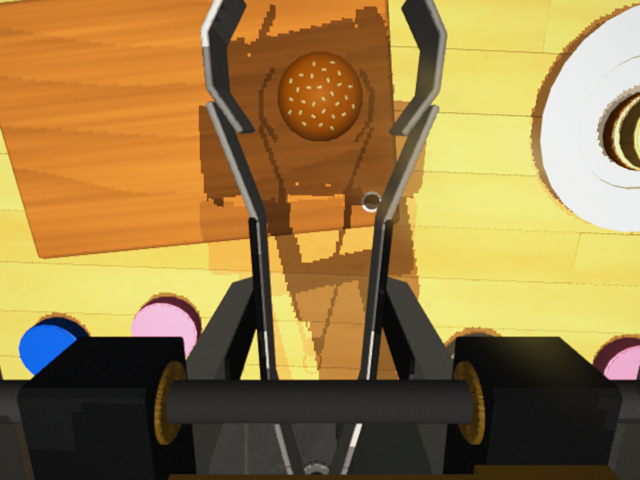

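The crown is at (319.5,96.5), radius about 43 px, between the heads, whose outer bends are near (205,50) and (441,48). The tongs hang level.

```bash
python3 - <<'E'
from h import *
s=np.load("w6.npy",allow_pickle=True).item();c=cam("wrist",s);p=s['position'];R=s['tool_rot']
for q in[(319.5,96.5),(277,96.5),(362,96.5),(319.5,52),(319.5,141)]: print(ray(c,q,34))
for t in[(97,-40,-25),(97,40,-25),(122,-38,-25),(72,40,-25),(97,0,-25)]: print(t,proj(c,p+R@np.array(t,float)))
zt=p[2]+25
for q in[(205,50),(441,48),(250,131),(393,134)]: print(q,(R.T@(ray(c,q,zt)-p)).round(1))
m=p+R@np.array([97,0,-10.]);print("mid",m)
E
```

```text
[560.8 183.2  34. ]
[559.6 213.   34. ]
[562.  153.4  34. ]
[589.5 184.4  34. ]
[530.4 182.   34. ]
(97, -40, -25) [208.67825017  63.26680059]
(97, 40, -25) [434.03613581  63.11032457]
(122, -38, -25) [209.30602902 -16.27119501]
(72, 40, -25) [429.1240133  135.77765429]
(97, 0, -25) [321.36170075  63.18855945]
(205, 50) [101.4 -41.  -25. ]
(441, 48) [101.9  42.1 -25. ]
(250, 131) [ 73.8 -26.4 -25. ]
(393, 134) [ 72.6  26.5 -25. ]
mid [560.89633033 182.79287541 164.41624749]
```

In the tool's units: -131 mm is -0.131, -129 mm is -0.129.

Call:
{"method": "servo_tool", "body": {"series": "0 0 -0.02 0; 0 0 -0.05 0; 0 0 -0.08 0; 0 0 -0.1 0; 0 0 -0.115 0; 0 0 -0.124 0; 0 0 -0.129 0; 0 0 -0.131 0; 0 0 -0.131 0; 0 0 -0.131 0"}}

```text
t: 21.15
position: [464.3, 179.8, 24.1]
tool_rot: [[0.999, 0.042, 0.001], [0.042, -0.999, 0.0], [0.001, -0.0, -1.0]]
force: [0.9, 0.8, -0.8]
grip_width: 55.1
grasp_force: 4.6
```

In the tool's units: -1.5 mm is -0.0015.

Call:
{"method": "servo_tool", "body": {"series": "0 0 -0.0015 0; 0 0 -0.0015 0; 0 0 -0.0015 0; 0 0 -0.0015 0; 0 0 -0.0015 0; 0 0 -0.0015 0; 0 0 -0.0015 0; 0 0 -0.0015 0; 0 0 -0.0015 0; 0 0 -0.0015 0", "hand": 38, "squeeze": 18}}

```text
t: 22.4
position: [463.9, 179.6, 22.0]
tool_rot: [[0.999, 0.042, -0.0], [0.042, -0.999, -0.0], [-0.0, 0.0, -1.0]]
force: [0.7, -0.4, -1.4]
grip_width: 44.8
grasp_force: 17.9
```

In the tool's units: 120 mm is 0.12, 115 mm is 0.115.

Call:
{"method": "servo_tool", "body": {"series": "0 0 0.008 0; 0 0 0.025 0; 0 0 0.05 0; 0 0 0.08 0; 0 0 0.105 0; 0 0 0.115 0; 0 0 0.12 0; 0 0 0.12 0; 0 0 0.12 0"}}

```text
t: 23.52
position: [463.3, 179.4, 140.8]
tool_rot: [[0.999, 0.042, -0.002], [0.042, -0.999, -0.001], [-0.002, 0.001, -1.0]]
force: [0.7, 0.0, -1.1]
grip_width: 45.1
grasp_force: 17.9
```

```bash
python3 - <<'E'
from h import *
s=manip.state();im=manip.grab_frame("wrist");cv2.imwrite("pics/w7.png",im);c=cam("wrist",s)
print(s['t'],s['position'],s['grip_width'],s['grasp_force'],s['force'])
b=blob(im,(0,120,40),(22,255,255),(230,0,410,200),800)
for t in b[:3]: print(t[1],t[2],cv2.boundingRect(t[0]))
p=s['position'];print(proj(c,p+s['tool_rot']@np.array([97,0,-12.])),proj(c,p+s['tool_rot']@np.array([97,30,-12.])))
im6=cv2.imread("pics/w6.png")
E
```

```text
23.525 [463.25300839 179.44746832 140.81667393] 45.064889688113645 17.93533891439438 [ 0.7174159   0.04043934 -1.08352076]
25465.5 ((322.7944030761719, 92.60916900634766), (151.14663696289062, 222.2991943359375), 1.4262984991073608) (246, 0, 156, 200)
1327.5 ((241.0636444091797, 175.8731689453125), (24.493045806884766, 101.45140838623047), 170.04904174804688) (230, 115, 30, 85)
928.0 ((399.5760192871094, 179.4864044189453), (21.38792610168457, 78.03709411621094), 10.719477653503418) (384, 133, 26, 67)
[321.1788256   68.58288144] [398.89300963  68.52869476]
```

In the tool's units: -250 mm is -0.25, -246 mm is -0.246.

Call:
{"method": "servo_tool", "body": {"series": "0 -0.01 0 0; -0.002 -0.035 0 0; -0.004 -0.065 0 0; -0.006 -0.095 0 0; -0.008 -0.125 0 0; -0.01 -0.155 0 0; -0.012 -0.185 0 0; -0.012 -0.212 0 0; -0.012 -0.235 0 0; -0.012 -0.246 0 0; -0.012 -0.25 0 0; -0.012 -0.25 0 0"}}

```text
t: 25.08
position: [451.9, -70.1, 141.9]
tool_rot: [[0.999, 0.042, -0.0], [0.042, -0.999, 0.0], [-0.0, -0.0, -1.0]]
force: [-0.3, -0.5, -0.5]
grip_width: 44.8
grasp_force: 17.9
```

In the tool's units: -38 mm is -0.038, -36 mm is -0.036.

Call:
{"method": "servo_tool", "body": {"series": "0 0 -0.005 0; 0 0 -0.015 0; 0 0 -0.025 0; 0 0 -0.032 0; 0 0 -0.036 0; 0 0 -0.038 0; 0 0 -0.038 0; 0 0 -0.038 0; 0 0 -0.038 0; 0 0 -0.038 0; 0 0 -0.038 0; 0 0 -0.038 0"}}

```text
t: 26.58
position: [451.9, -70.4, 104.0]
tool_rot: [[0.999, 0.042, -0.0], [0.042, -0.999, -0.0], [-0.0, 0.0, -1.0]]
force: [0.3, 0.4, -1.7]
grip_width: 44.8
grasp_force: 17.9
```

```bash
python3 - <<'E'
from h import *
s=manip.state();im=manip.grab_frame("wrist");t=manip.grab_frame("scene")
print(s['t'],s['position'],s['grip_width'],s['grasp_force'],s['force'])
c=cam("scene");x,y=proj(c,(548,-66,60)).astype(int);print(x,y)
a=cv2.resize(im,(480,360));z=cv2.resize(t[y-60:y+60,x-53:x+53],(318,360),interpolation=cv2.INTER_CUBIC)
cv2.imwrite("pics/fin.png",np.hstack([a,z]))
E
```

```text
26.575 [451.8964163  -70.38631439 104.00799933] 44.762049098076666 17.935194075107574 [ 0.3061779   0.37332678 -1.66343303]
336 244
```

View pics/fin.png

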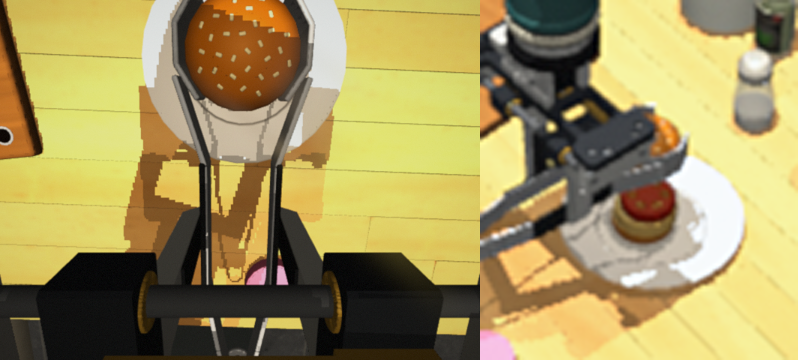

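The picture shows the crown held dome up in the shut heads, over the intact stack. It is centred at about (549,-66), with its underside roughly 60 mm above the tomato slice's underside.

```bash
python3 -c "
from workcell import manip
print(manip.close_job())"
```

```text
the job is handed in; nothing more can be done
None
```

I handed the job in at about 27 s of the 69 s; no verdict came back. My last look showed the cheese and tomato stacked on the roll base, with the crown held dome up in the tongs, centred about 60 mm above the tomato's underside. Nothing I saw suggested that the grinder, salt shaker or jam jar had been touched.

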